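Chock the resting ink bottles

TASK

Lay the third ink bottle on its side under the drawer shelf, next to the two already lying there and in line with them, on their open side away from the steel bookend. Then set the wooden chock flat on the table behind it, square to the bottle and centred on its body, and push until the row is packed solid against the bookend: press firmly enough to feel it come up tight, but do not ram it. Leave the row chocked with no play, and do not disturb the jar, the screwdriver and the power unit.

Things in the scene. Friction and masses are not known exactly. Their poses are not given: they have to be found in the camera images.
- riser: Fixed drawer shelf on the table: a board on two side panels, yellow drawers on top, open in front and behind. Origin on the table, on the line where the middles of the bottle bodies belong (its y axis). x points away from the robot (along the bottles), y left along the row, z up. Side panels' inner faces at y = -160 and +250 mm, panels from x = +12 to +72 mm
- riser_edge (a point): Middle of the lower front edge of the shelf board, 120 mm above the table and 12 mm beyond the row's middle line (riser x = +12 mm, y = +45 mm); board and drawers rise from here to 190 mm and reach back to x = +72 mm, so a gripper pointing straight down over the middle of a bottle or the chock strikes them
- row_end (a point): Point on the table at the bookend end of the row (riser y = -117 mm, x = 0). A fixed steel bookend (upright plate 90 mm long, 60 mm high, 6 mm thick, face towards +y) stands near here; its face differs from run to run, anywhere from riser y = -135 to -100 mm, and is not reported: find it by sight or touch
- ink_a_mid (a point): Ink bottle, hard black plastic, lying under the shelf nearest the bookend; this point is the middle of its cylindrical body, on the axis, 17 mm above the table. Body 34 mm in diameter, 70 mm long; a shoulder and a 20 mm thick grey cap stick out to 64 mm along its own -x axis, towards the robot. About 140 g; rolls freely, so y and z may be turned anyhow about x
- ink_b_mid (a point): Second ink bottle, same size and axes, lying beside ink_a on the open (+y) side, with a gap between them
- ink_c_mid (a point): Third ink bottle, same size and axes, lying loose on the table in front of the shelf to the left or the right; to be laid in the row at the +y side of ink_b
- chock_mid (a point): Wooden chock on the table, on the side where ink_c is not: block 70 mm long (own x, to lie along the bottles), 34 mm high, foot 60 mm wide (own y), top 48 mm, both long sides sloping 10 degrees from vertical; same either way round. Point: block's centre, 17 mm above its underside, z up. About 160 g. A bottle touching its side has its axis 44 mm from here along own y
- chock_rib (a point): Centre of the grip rib on top of the chock, 47 mm above its underside, 30 mm above chock_mid: 14 mm wide along the chock's y (grip it there), 26 mm long along its x, 26 mm high (from 34 to 60 mm above the underside)
- ink_c: Third ink bottle, its body; origin at ink_c_mid
- ink_b: Second ink bottle, its body; origin at ink_b_mid
- ink_a: First ink bottle, its body; origin at ink_a_mid
- chock: The chock, its body; origin at the middle of its underside
- jar: Bystander: clear jar with a black lid, 60 mm in diameter, 60 mm high, standing to the right of the shelf; origin at the centre of its underside; leave alone
- driver: Bystander: blue screwdriver 160 mm long lying near the robot; origin under its middle; leave alone
- supply: Bystander: black power unit, 110 x 80 x 50 mm, left of the shelf; origin at the centre of its underside; leave alone
There are look-alikes about, which are no part of the job. What is shaped like the ink_c but orange is not meant.

How it is judged:
On the way, in this order (a step that is already met when the one before it is completed fails the run):
1. the third bottle lies on its side in the row under the shelf, on the open side of the other two, in line with them (x of ink_c_mid in the frame of riser between -0.018 and 0.018 m and height (world z) of ink_c_mid below 0.0205 m and angle between the x axis of ink_c_mid and the x axis of riser, either way round below 0.17 rad and y of ink_c_mid in the frame of riser between -0.04 and 0.2 m), for 0.2 s.
2. the chock, flat on the table, presses the row together against the bookend with more than 4 N (x of chock_mid in the frame of riser between -0.012 and 0.012 m and height (world z) of chock_mid below 0.0195 m and angle between chock_mid's own z axis and vertical below 0.07 rad and angle between the x axis of chock_mid and the x axis of riser, either way round below 0.14 rad and contact force between chock and ink_c above 4 N and ((y of ink_c_mid in the frame of chock_mid between 0 and 0.047 m and y of ink_b_mid in the frame of chock_mid between 0 and 0.082 m and y of ink_a_mid in the frame of chock_mid between 0 and 0.117 m) or (y of ink_c_mid in the frame of chock_mid between -0.047 and 0 m and y of ink_b_mid in the frame of chock_mid between -0.082 and 0 m and y of ink_a_mid in the frame of chock_mid between -0.117 and 0 m))), for 0.1 s.
At the end, for the whole second after the job is handed in: Bottles lie under the shelf within 18 mm of its origin line and 0.17 rad of square; chock flat (0.07 rad), within 12 mm and 0.14 rad; along the chock's y the bottle axes lie on one side, at most 47, 82 and 117 mm away (solid: 44, 78, 112); ink_a beyond riser y -80 mm; all at rest (0.01 m/s) (x of ink_a_mid in the frame of riser between -0.018 and 0.018 m and height (world z) of each of ink_a_mid, ink_b_mid, ink_c_mid below 0.0205 m and angle between the x axis of each of ink_a_mid, ink_b_mid, ink_c_mid and the x axis of riser, either way round below 0.17 rad and x of ink_b_mid in the frame of riser between -0.018 and 0.018 m and x of ink_c_mid in the frame of riser between -0.018 and 0.018 m and x of chock_mid in the frame of riser between -0.012 and 0.012 m and height (world z) of chock_mid below 0.0195 m and angle between chock_mid's own z axis and vertical below 0.07 rad and angle between the x axis of chock_mid and the x axis of riser, either way round below 0.14 rad and ((y of ink_c_mid in the frame of chock_mid between 0 and 0.047 m and y of ink_b_mid in the frame of chock_mid between 0 and 0.082 m and y of ink_a_mid in the frame of chock_mid between 0 and 0.117 m) or (y of ink_c_mid in the frame of chock_mid between -0.047 and 0 m and y of ink_b_mid in the frame of chock_mid between -0.082 and 0 m and y of ink_a_mid in the frame of chock_mid between -0.117 and 0 m)) and y of ink_a_mid in the frame of riser below -0.08 m and linear speed of each of ink_a, ink_b, ink_c, chock below 0.01 m/s); the robot touches nothing.
It fails at once if the chock is rammed against the bottle with more than 40 N (contact force between chock and ink_c above 40 N).
It fails at once if the jar is pushed more than 30 mm (distance of jar from where it was at the start of the episode above 0.03 m).
It fails at once if the screwdriver is pushed more than 30 mm (distance of driver from where it was at the start of the episode above 0.03 m).
It fails at once if the power unit is pushed more than 30 mm (distance of supply from where it was at the start of the episode above 0.03 m).
It also fails if it takes over 72 s, if anything falls off the work surface, if the arm or the gripper's body presses on something with over 40 N, if the wrist force passes 120 N, or if a joint passes its speed limit or range.

ROBOT

A 6-joint arm with a two-finger parallel gripper is mounted at the origin on the work surface. World frame = base frame: x ahead of the robot, y to its left, z up, the work surface at z = 0. Lengths are in m, angles in rad, forces in N, time in s.
With the tool pointing down it reaches from about 0.35 to 0.975 m from the base axis. Payload 4.9 kg.
Tool frame: the origin (TCP) lies at the very end of the fingers, on their centre line; the grasp point (between the pads) lies ctrl.grip_point_offset behind it (ctrl.grip_point_offset is the distance from the TCP to the grasp point, in m); z points along the fingers, y is the direction in which the jaws open and shut (so a half turn about z gives the same grasp; the last joint's range is limited). The gripper opens to 85 mm and grips with 20 to 120 N. Pads are 22 mm wide; open, the fingers measure 114 mm over their backs; the gripper's body (76 mm by 85 mm) begins 54 mm behind the grasp point. The pads swing forward as they close: fully open they stand 13 mm farther back than shut.
Start: joints at [-1.31, 0.053, 1.613, -0, 1.476, -0.119], TCP at [0.232, -0.58, 0.231] pointing down, gripper open.
Joint ranges: [-3.01, 3.01], [-1.01, 2.22], [0.06, 2.58], [-1.02, 4.17], [0.09, 2.62], [-3.14, 3.14]. Speed limits (rad/s): [2.57, 2.57, 3.14, 3.14, 3.14, 3.14].

INTERFACE

Orientations are given as a rotation vector (axis times angle).
In Python, from station import ctrl gives the robot as it stands. The module is installed in compiled form; this text tells all that it offers.
- The arm moves only by the shell command python3 -m creep 'ROWS' [FORCE]. ROWS is JSON, a list of rows, each a list of 5 numbers: the closure in counts, from 0 (fully open) to 255 (shut), then the shift along the tool's x, y, z in mm, then the turn about the tool's z in rad. A call has 1 to 12 rows; each row is the pose to reach, as a shift and turn from the pose commanded when the call began, along the tool's axes at that moment; what a row does not reach only later rows make up. A row lasts 1/12 s, in which the tool goes at most 41.7 mm and 7.16 degrees, less where a joint would pass 70% of its speed; a pose out of reach is approached as far as the arm can. A call with a gripper value outside its range is refused whole. The fingers move at their own pace and stop on an object; FORCE is the grip in N (left out, the last holds). Time passes only in rows, so rows that repeat a pose let the fingers close. It gives the time, the measured TCP pose, the force and the opening at its end, in the units of the state.
- ctrl.get_obs(): the state, without advancing time (a new reading comes with each control period).
- ctrl.get_image(name): name is "scene" or "top"; returns the picture (420x560x3 uint8, red, green, blue); there is no depth.
- ctrl.calibration(name): a dict with "fx", "fy", "cx", "cy" (pixels), "k1" (the pictures are not rectified: a ray, as slopes to the right and down, at radius r is drawn at 1 + k1 r^2 times it, then the intrinsics apply), "R" (3x3) and "t" (3): a world point X has camera coordinates R X + t. Camera axes: x right, y down, z forward; pixel columns grow to the right and rows downward; lengths in m; the calibration is good to about 2 mm. A picture is of the moment at which its call begins. calibration takes no time and is no camera call.
- ctrl.finish_job(): hands the job in, once; it reports no verdict.
Trained networks look in the newest picture that a camera, given by its name, has taken for a name from the list of things; names that differ only in an ending like _2 or _b are one class to them, and where a whole thing is asked for, a point or a joint stands for the part that bears it (a point fixed in the world has none). Each returns a list of dicts, best first, with "conf" (0 to 1); they miss things now and then, are a little off and sometimes report something else, mostly with a low value. They report only what shows in the picture. A call takes as long as a camera call. They do not tell look-alikes from the thing itself.
- ctrl.boxes_of(camera, label): "rect" ([left, top, width, height] in pixels, round what is visible of it).
- ctrl.outline_of(camera, label): "mask" (420x560 bool, what is visible of it) and "rect" ([left, top, width, height] in pixels, round what is visible of it).
The state is a dict: "t": time; "q": joint angles; "dq": joint speeds; "effort": joint torques, N m; "tool_pos": TCP position; "tool_rot": TCP orientation; "contact_force": force on the tool from outside, world axes, zero at the start; "wrist_torque": the same for the moment, N m; "opening": finger opening in m.
Only numpy, scipy, OpenCV 4.12 (cv2) and the standard library are available. Lean on these libraries where they do the work, as an engineer would, in place of code of your own. Each camera call takes 0.05 s, during which the arm holds its last target. There are 200 camera calls.

## Working session

There is one attempt and no reset: what is moved stays moved. The work goes in short steps, Python scripts to look and compute and a shell command to move; the robot and the scene stay as the last step left them, time stands still between calls to the robot, and variables do not carry over. Pictures are saved under pics/ and viewed, about 8 in all and at most 12, crops included, and the job is handed in when it is done.

```bash
mkdir -p pics; cat > h.py <<'E'
import numpy as np, cv2
from station import ctrl
from scipy.spatial.transform import Rotation as Ro
def cal(n):
    c=ctrl.calibration(n); return c,np.array(c['R']),np.array(c['t'])
def ray(n,px):
    c,R,t=cal(n); d=np.array([(px[0]-c['cx'])/c['fx'],(px[1]-c['cy'])/c['fy']]); u=d.copy()
    for _ in range(20): u=d/(1+c['k1']*(u@u))
    return -R.T@t, R.T@np.array([u[0],u[1],1])
def at_z(n,px,z):
    o,d=ray(n,px); return o+d*(z-o[2])/d[2]
def proj(n,X):
    c,R,t=cal(n); p=R@np.asarray(X,float)+t; u=p[:2]/p[2]; u=u*(1+c['k1']*(u@u)); return np.array([c['fx']*u[0]+c['cx'],c['fy']*u[1]+c['cy']])
def save(n,f,crop=None,k=1):
    im=ctrl.get_image(n)[...,::-1]
    if crop: x,y,w,h=crop; im=im[y:y+h,x:x+w]
    cv2.imwrite('pics/'+f,cv2.resize(im,None,fx=k,fy=k,interpolation=cv2.INTER_CUBIC))
def st():
    o=ctrl.get_obs(); print('t',round(o['t'],2),'pos',np.round(o['tool_pos'],4),'F',np.round(o['contact_force'],1),'op',round(o['opening'],4)); print(np.round(Ro.from_rotvec(o['tool_rot']).as_matrix(),3).tolist()); return o
E
python3 - <<'E'
from h import *
st(); print(ctrl.grip_point_offset)
a=ctrl.get_image('top')[...,::-1]; b=ctrl.get_image('scene')[...,::-1]
cv2.imwrite('pics/top0.png',cv2.resize(a,None,fx=1.42,fy=1.42)); cv2.imwrite('pics/sc0.png',cv2.resize(b,None,fx=1.42,fy=1.42))
for n in ('top','scene'):
    c,R,t=cal(n); print(n,-R.T@t,c['fx'],c['k1'],R[2])
    for l in ('riser','riser_edge','row_end','ink_a','ink_c','chock','chock_rib','jar','driver','supply'):
        try: print(l,[(np.round(r['rect']).tolist(),round(r['conf'],2)) for r in ctrl.boxes_of(n,l)][:5])
        except Exception as e: print(l,e)
E
```

```text
t 0.0 pos [ 0.2316 -0.5799  0.2301] F [ 1.4 -0.7  0. ] op 0.0854
[[0.929, 0.371, -0.0], [0.371, -0.929, 0.002], [0.0, -0.002, -1.0]]
0.0187
top [0.33468852 0.01402266 1.15283628] 395.8678913457109 0.02068628577777019 [ 0.1989095   0.02363044 -0.97973293]
riser [([200.0, 152.0, 166.0, 45.0], 0.72)]
riser_edge [([199.0, 153.0, 163.0, 40.0], 0.72), ([293.0, 186.0, 15.0, 34.0], 0.35)]
row_end [([385.0, 227.0, 24.0, 29.0], 0.66), ([200.0, 154.0, 167.0, 43.0], 0.63), ([188.0, 225.0, 20.0, 31.0], 0.32)]
ink_a [([188.0, 222.0, 17.0, 36.0], 0.93), ([138.0, 229.0, 20.0, 36.0], 0.9), ([315.0, 184.0, 12.0, 36.0], 0.71), ([296.0, 184.0, 14.0, 32.0], 0.65)]
ink_c [([188.0, 222.0, 17.0, 36.0], 0.93), ([138.0, 229.0, 20.0, 36.0], 0.9), ([315.0, 184.0, 12.0, 36.0], 0.71), ([296.0, 184.0, 14.0, 32.0], 0.65)]
chock [([387.0, 223.0, 28.0, 33.0], 0.79)]
chock_rib [([386.0, 225.0, 21.0, 32.0], 0.63)]
jar [([406.0, 179.0, 22.0, 25.0], 0.84), ([202.0, 155.0, 164.0, 40.0], 0.74)]
driver [([282.0, 246.0, 45.0, 17.0], 0.56), ([198.0, 154.0, 167.0, 43.0], 0.39)]
supply [([129.0, 175.0, 38.0, 46.0], 0.75)]
scene
[... 248 characters left out ...]
[([195.0, 122.0, 70.0, 170.0], 0.76)]
ink_a [([249.0, 303.0, 35.0, 25.0], 0.97), ([246.0, 354.0, 35.0, 21.0], 0.91), ([248.0, 190.0, 28.0, 16.0], 0.77), ([250.0, 175.0, 33.0, 15.0], 0.55)]
ink_c [([249.0, 303.0, 35.0, 25.0], 0.97), ([246.0, 354.0, 35.0, 21.0], 0.91), ([248.0, 190.0, 28.0, 16.0], 0.77), ([250.0, 175.0, 33.0, 15.0], 0.55)]
chock [([308.0, 116.0, 25.0, 24.0], 0.73), ([248.0, 190.0, 28.0, 18.0], 0.3)]
chock_rib [([309.0, 118.0, 27.0, 20.0], 0.57)]
jar [([272.0, 86.0, 17.0, 19.0], 0.6), ([308.0, 116.0, 24.0, 24.0], 0.18)]
driver [([250.0, 303.0, 33.0, 23.0], 0.75), ([297.0, 192.0, 26.0, 53.0], 0.72)]
supply [([185.0, 337.0, 44.0, 32.0], 0.68), ([196.0, 124.0, 71.0, 167.0], 0.18)]
```

View pics/top0.png

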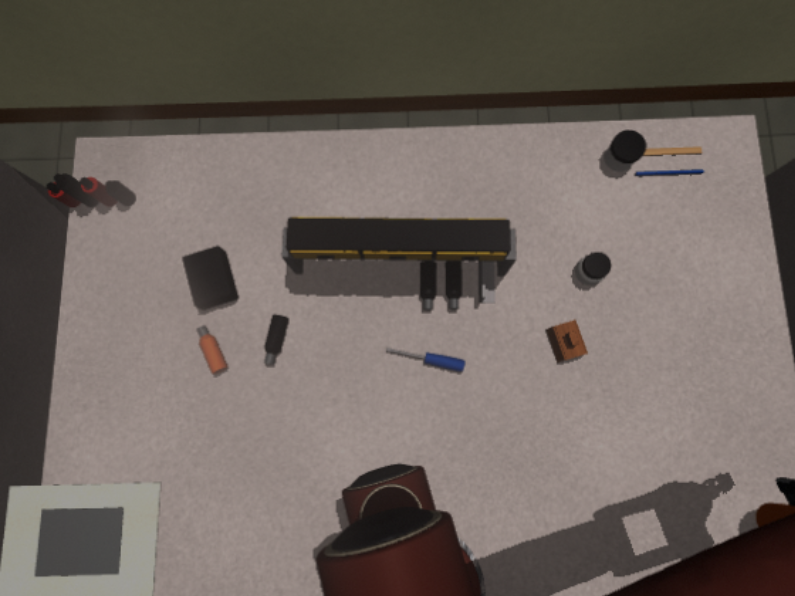

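View pics/sc0.png

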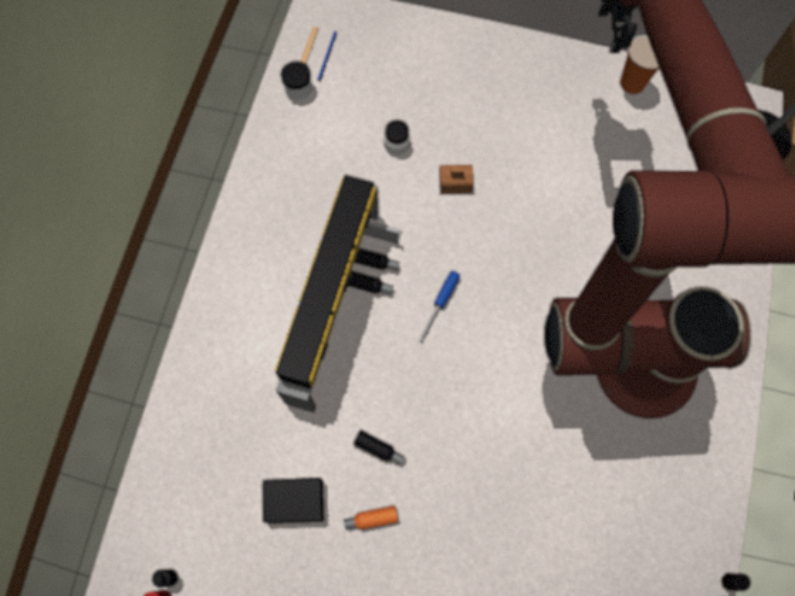

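```bash
cat > fit.py <<'E'
from h import *
from scipy.optimize import minimize
def box(x0,x1,y0,y1,z0,z1,ty=0):
    return np.array([[x,y*(1 if z==z0 else 1)+0,z] for x in(x0,x1) for y in(y0,y1) for z in(z0,z1)])
def cyl(x0,x1,r,z): 
    a=np.linspace(0,2*np.pi,17)[:-1]; return np.array([[x,r*np.cos(t),z+r*np.sin(t)] for x in(x0,x1) for t in a])
BOT=[cyl(-.035,.035,.017,.017),cyl(-.064,-.035,.010,.017)]
CH=[np.array([[x,y,z] for x in(-.035,.035) for y,z in((-.03,0),(.03,0),(-.024,.034),(.024,.034))]),box(-.013,.013,-.007,.007,.034,.06)]
t=.012
RI=[box(.012,.072,-.16-t,.25+t,.12,.19),box(.012,.072,-.16-t,-.16,0,.12),box(.012,.072,.25,.25+t,0,.12)]
K=4
def render(n,parts,p):
    m=np.zeros((420*K,560*K),np.uint8); c,s=np.cos(p[2]),np.sin(p[2])
    for P in parts:
        W=P@np.array([[c,s,0],[-s,c,0],[0,0,1]])+[p[0],p[1],0]
        q=np.array([proj(n,w) for w in W]); cv2.fillConvexPoly(m,cv2.convexHull(((q+.5)*K).astype(np.float32)).astype(np.int32),1)
    return m
def fit(parts,masks,p0):
    ms={n:cv2.resize(m.astype(np.uint8),None,fx=K,fy=K,interpolation=cv2.INTER_NEAREST) for n,m in masks.items()}
    def f(p):
        s=0
        for n,m in ms.items():
            r=render(n,parts,p); s-= (r&m).sum()/max(1,(r|m).sum())
        return s
    S=np.array([p0]+[np.array(p0)+d for d in ([.015,0,0],[0,.015,0],[0,0,.15])])
    r=minimize(f,p0,method='Nelder-Mead',options=dict(initial_simplex=S,maxiter=120)); 
    return r.x,-r.fun/len(ms)
def mask(n,label,X,tol=22):
    "the detection whose centre is nearest the projection of X"
    c=proj(n,X); L=[r for r in ctrl.outline_of(n,label)]
    d=[np.hypot(r['rect'][0]+r['rect'][2]/2-c[0],r['rect'][1]+r['rect'][3]/2-c[1]) for r in L]
    if not d or min(d)>tol: return None
    return L[int(np.argmin(d))]['mask']
def locate(label,parts,X,yaw):
    ms={n:m for n in('top','scene') if (m:=mask(n,label,X)) is not None}
    out={'+'.join(ms):fit(parts,ms,[X[0],X[1],yaw])}
    for n in ms: out[n]=fit(parts,{n:ms[n]},[X[0],X[1],yaw])
    for k,(p,s) in out.items(): print(label,k,np.round(p,4),round(s,3))
    return out
E
python3 - <<'E'
from fit import *
a=ctrl.get_image('top')[...,::-1]; b=ctrl.get_image('scene')[...,::-1]
C=at_z('top',(196,240),.017); H=at_z('top',(400,240),.02); R=at_z('top',(281,175),.15)
print(C,H,R)
locate('ink_c',BOT,C,0); locate('chock',CH,H,0.1)
r=np.array([R[0]-.04,R[1]-.045,.1]);
ms={n:max(ctrl.outline_of(n,'riser'),key=lambda q:q['mask'].sum())['mask'] for n in('top','scene')}
for k in (['top','scene'],['top'],['scene']):
    p,s=fit(RI,{n:ms[n] for n in k},[r[0],r[1],0]); print('riser',k,np.round(p,4),round(s,3))
u=cv2.resize(a[140:230,185:425],None,fx=3.3,fy=3.3,interpolation=2)
v=cv2.resize(cv2.rotate(b[115:300,190:300],cv2.ROTATE_90_CLOCKWISE),None,fx=2.7,fy=2.7,interpolation=2)
w=np.hstack([v,cv2.resize(a[210:275,125:220],(292,v.shape[0]))]); w=w[:,:792]
cv2.imwrite('pics/c1.png',np.vstack([u[:,:w.shape[1]],w]))
E
```

```text
[0.47733989 0.27847303 0.017     ] [ 0.46317218 -0.30593597  0.02      ] [0.62691523 0.0263971  0.15      ]Traceback (most recent call last):
  File "<stdin>", line 5, in <module>
  File "fit.py", line 36, in locate
    out={'+'.join(ms):fit(parts,ms,[X[0],X[1],yaw])}
                      ~~~^^^^^^^^^^^^^^^^^^^^^^^^^^
  File "fit.py", line 26, in fit
    r=minimize(f,p0,method='Nelder-Mead',options=dict(initial_simplex=S,maxiter=120));
    res = _minimize_neldermead(fun, x0, args, callback, bounds=bounds,
                               **options)
    fxe = func(xe)
    fx = function(np.copy(x), *(wrapper_args + args))
  File "fit.py", line 23, in f
    r=render(n,parts,p); s-= (r&m).sum()/max(1,(r|m).sum())
  File "fit.py", line 16, in render
    q=np.array([proj(n,w) for w in W]); cv2.fillConvexPoly(m,cv2.convexHull(((q+.5)*K).astype(np.float32)).astype(np.int32),1)
                ~~~~^^^^^
  File "h.py", line 13, in proj
    c,R,t=cal(n); p=R@np.asarray(X,float)+t; u=p[:2]/p[2]; u=u*(1+c['k1']*(u@u)); return np.array([c['fx']*u[0]+c['cx'],c['fy']*u[1]+c['cy']])
          ~~~^^^
  File "h.py", line 5, in cal
    c=ctrl.calibration(n); return c,np.array(c['R']),np.array(c['t'])
ValueError: time passes only in moves, steps and waits
```

```bash
sed -i 's/^def cal(n):/from functools import lru_cache\n@lru_cache\ndef cal(n):/' h.py
python3 - <<'E'
from fit import *
a=ctrl.get_image('top')[...,::-1]; b=ctrl.get_image('scene')[...,::-1]
C=at_z('top',(196,240),.017); H=at_z('top',(400,240),.02); R=at_z('top',(281,175),.15)
locate('ink_c',BOT,C,0); locate('chock',CH,H,0.1)
r=np.array([R[0]-.04,R[1]-.045,.1]);
ms={n:max(ctrl.outline_of(n,'riser'),key=lambda q:q['mask'].sum())['mask'] for n in('top','scene')}
for k in (['top','scene'],['top'],['scene']):
    p,s=fit(RI,{n:ms[n] for n in k},[r[0],r[1],0]); print('riser',k,np.round(p,4),round(s,3))
u=cv2.resize(a[140:230,185:425],None,fx=3.3,fy=3.3,interpolation=2)
v=cv2.resize(cv2.rotate(b[115:300,190:300],cv2.ROTATE_90_CLOCKWISE),None,fx=2.7,fy=2.7,interpolation=2)
w=np.hstack([v,cv2.resize(a[210:275,125:220],(292,v.shape[0]))]); w=w[:,:792]
cv2.imwrite('pics/c1.png',np.vstack([u[:,:w.shape[1]],w])); st()
E
```

```text
ink_c top+scene [ 0.4952  0.2847 -0.2189] 0.846
ink_c top [ 0.4962  0.2824 -0.2429] 0.91
ink_c scene [ 0.4932  0.2867 -0.2054] 0.86
chock top+scene [ 0.463  -0.304   0.2171] 0.89
chock top [ 0.464 -0.305  0.295] 0.921
chock scene [ 0.4613 -0.302   0.2065] 0.886
riser ['top', 'scene'] [ 0.5986 -0.0117 -0.0308] 0.92
riser ['top'] [ 0.5987 -0.016  -0.0313] 0.931
riser ['scene'] [ 0.5975 -0.0095 -0.0329] 0.92
t 1.7 pos [ 0.2317 -0.5804  0.2313] F [0.3 0.2 0.2] op 0.0853
[[0.929, 0.371, -0.0], [0.371, -0.929, 0.0], [0.0, -0.0, -1.0]]
```

View pics/c1.png

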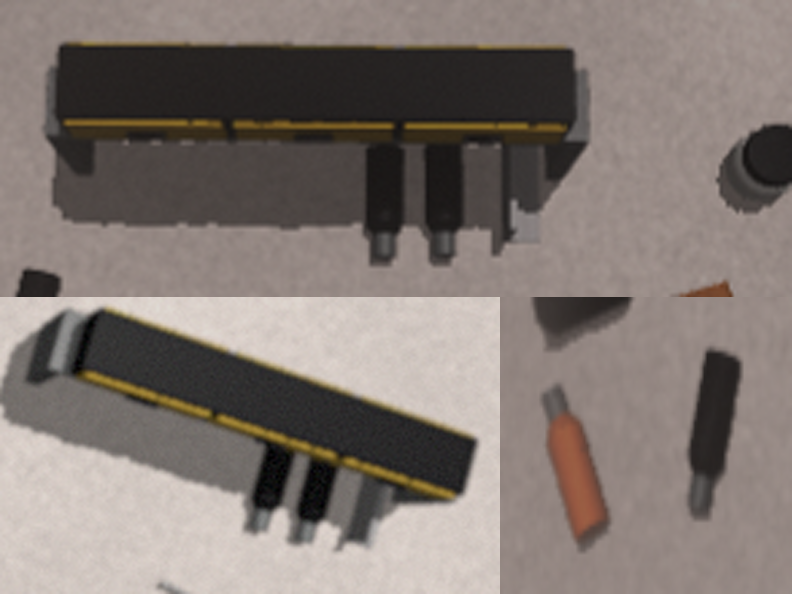

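```bash
cat >> h.py <<'E'
def go(x,y,z,yaw):
    "shift (mm) and turn from the present pose to TCP x,y,z with tool x at world angle yaw"
    o=st(); M=Ro.from_rotvec(o['tool_rot']).as_matrix(); d=M.T@(np.array([x,y,z])-o['tool_pos'])*1000
    print('go',np.round(d,1),'turn',round(np.arctan2(M[1,0],M[0,0])-yaw,3))
RX=np.array([.598,-.012]); RY=-.031
def rw(x,y): c,s=np.cos(RY),np.sin(RY); return RX+np.array([c*x-s*y,s*x+c*y])
def wr(p): c,s=np.cos(RY),np.sin(RY); d=np.asarray(p)[:2]-RX; return np.array([c*d[0]+s*d[1],-s*d[0]+c*d[1]])
E
python3 -m creep '[[0,540,-722,60,0.6],[0,540,-722,60,0.6],[0,540,-722,60,0.6],[0,540,-722,60,0.6],[0,540,-722,60,0.6],[0,540,-722,60,0.6],[0,540,-722,60,0.6],[0,540,-722,60,0.6],[0,540,-722,60,0.6],[0,540,-722,60,0.6],[0,540,-722,60,0.6],[0,540,-722,60,0.6]]' 60
python3 - <<'E'
from h import *
go(.466,.291,.15,-.22)
for q in ((301,219.4),(319,219.4)): p=at_z('top',q,.010); print('cap tip',p,wr(p))
for q in ((301,200),(319,200)): p=at_z('top',q,.017); print('axis',p,wr(p))
for q in ((337,190),(338,207)): p=at_z('top',q,.06); print('bookend face top?',wr(p))
E
```

```text
t: 2.7
tool_pos: [0.3612, -0.0968, 0.1984]
tool_rot: [3.122, -0.346, 0.003]
contact_force: [1.2, -0.1, 0.0]
opening: 0.0854
t 2.7 pos [ 0.3612 -0.0968  0.1984] F [ 1.2 -0.1  0. ] op 0.0854
[[0.976, -0.219, 0.002], [-0.219, -0.976, -0.001], [0.002, 0.0, -1.0]]
go [  17.2 -401.4   48.3] turn -0.001
cap tip [ 0.53131509 -0.02734406  0.01      ] [-0.06617728 -0.01740359]
cap tip [ 0.52999311 -0.07981163  0.01      ] [-0.06587239 -0.06988693]
axis [ 0.58785164 -0.02895784  0.017     ] [-0.00961788 -0.01726424]
axis [ 0.58643994 -0.08161942  0.017     ] [-0.00939665 -0.06994428]
bookend face top? [ 0.01017289 -0.1176955 ]
bookend face top? [-0.03893547 -0.11954953]
```

```bash
python3 -m creep '[[0,17,-401,0,0],[0,17,-401,0,0],[0,17,-401,0,0],[0,17,-401,0,0],[0,17,-401,0,0],[0,17,-401,0,0],[0,17,-401,0,0],[0,17,-401,0,0],[0,17,-401,0,0],[0,17,-401,48,0],[0,17,-401,98,0],[0,17,-401,118,0]]'
python3 - <<'E'
from h import *
go(.466,.291,.004,-.22); save('top','t2.png',(120,170,150,112),5)
E
```

```text
t: 3.7
tool_pos: [0.4662, 0.2911, 0.0798]
tool_rot: [-3.121, 0.341, -0.004]
contact_force: [-0.1, -0.3, -1.0]
opening: 0.0851
t 3.7 pos [0.4662 0.2911 0.0798] F [-0.1 -0.3 -1. ] op 0.0851
[[0.976, -0.216, 0.003], [-0.216, -0.976, 0.001], [0.003, -0.002, -1.0]]
go [-0.4  0.3 75.8] turn 0.002
```

View pics/t2.png

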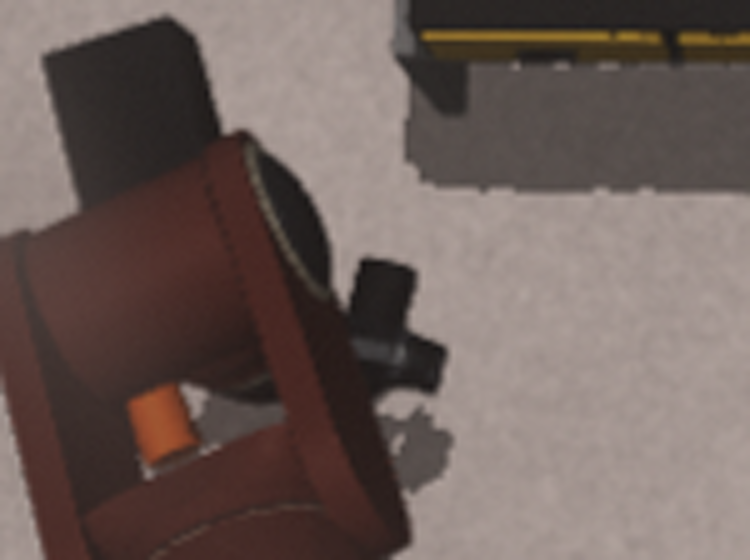

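```bash
python3 -m creep '[[0,0,0,35,0],[0,0,0,60,0],[0,0,0,75,0],[0,0,0,75,0],[255,0,0,75,0],[255,0,0,75,0],[255,0,0,75,0],[255,0,0,75,0],[255,0,0,75,0],[255,0,0,75,0],[255,0,0,75,0],[255,0,0,75,0]]' 60
python3 -m creep '[[255,0,0,-20,0],[255,0,0,-50,0],[255,0,0,-60,0],[255,0,0,-60,0]]'
python3 - <<'E'
from h import *
x=rw(-.085,.06); print(x); go(x[0],x[1],.05,-.031)
E
```

```text
t: 4.75
tool_pos: [0.4668, 0.2897, 0.0073]
tool_rot: [-3.121, 0.345, -0.004]
contact_force: [-0.8, -0.7, 6.1]
opening: 0.0317
t: 5.08
tool_pos: [0.4679, 0.2901, 0.0689]
tool_rot: [-3.119, 0.345, -0.01]
contact_force: [1.1, -0.7, -1.1]
opening: 0.0315
[0.51490054 0.05060575]
t 5.08 pos [0.4679 0.2901 0.0689] F [ 1.1 -0.7 -1.1] op 0.0315
[[0.976, -0.218, 0.007], [-0.218, -0.976, 0.003], [0.006, -0.004, -1.0]]
go [ 98.1 223.6  18.5] turn -0.189
```

```bash
python3 -m creep '[[255,0,40,0,0],[255,10,80,0,0],[255,40,120,0,-0.1],[255,70,160,0,-0.189],[255,90,200,0,-0.189],[255,98,224,0,-0.189],[255,98,224,0,-0.189],[255,98,224,10,-0.189],[255,98,224,10,-0.189]]'
python3 - <<'E'
from fit import *
st(); save('scene','s3.png',(185,110,150,190),3.1)
E
```

```text
t: 5.83
tool_pos: [0.5097, 0.0491, 0.0519]
tool_rot: [-3.14, 0.051, 0.008]
contact_force: [-1.6, 1.1, -1.9]
opening: 0.0321
t 5.83 pos [0.5097 0.0491 0.0519] F [-1.6  1.1 -1.9] op 0.0321
[[0.999, -0.032, -0.005], [-0.032, -0.999, 0.001], [-0.005, -0.001, -1.0]]
```

View pics/s3.png

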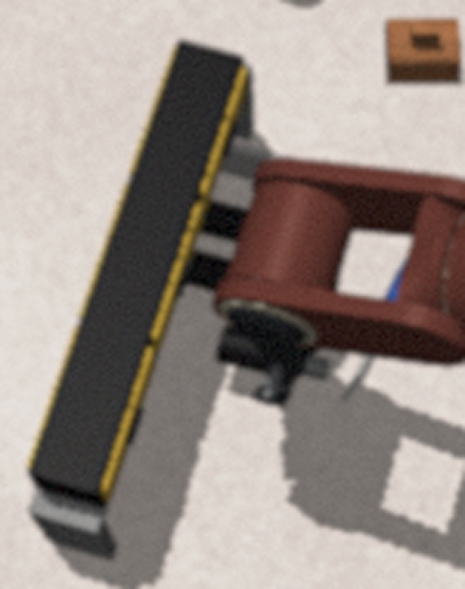

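```bash
python3 -m creep '[[255,0,0,20,0],[255,0,0,38,0],[255,0,0,38,0],[255,8,0,38,0],[255,16,0,38,0],[255,24,0,38,0],[255,28,0,38,0],[255,32,0,38,0],[255,36,0,38,0],[255,38,0,38,0],[255,40,0,38,0],[255,40,0,38,0]]'
python3 - <<'E'
from h import *
o=st(); print(wr(o['tool_pos'])); p=rw(-.036,.06); go(p[0],p[1],.008,-.031)
E
```

```text
t: 6.88
tool_pos: [0.5523, 0.0477, 0.0172]
tool_rot: [3.141, -0.049, 0.0]
contact_force: [-0.3, 0.4, -1.1]
opening: 0.0322
t 6.88 pos [0.5523 0.0477 0.0172] F [-0.3  0.4 -1.1] op 0.0322
[[1.0, -0.031, 0.0], [-0.031, -1.0, -0.0], [0.0, 0.0, -1.0]]
[-0.04756972  0.05820932]
t 6.88 pos [0.5523 0.0477 0.0172] F [-0.3  0.4 -1.1] op 0.0322
[[1.0, -0.031, 0.0], [-0.031, -1.0, -0.0], [0.0, 0.0, -1.0]]
go [11.6 -1.8  9.2] turn -0.0
```

```bash
python3 -m creep '[[255,3,0,2,0],[255,6,0,4,0],[255,9,0,6,0],[255,11,0,8,0],[255,11,0,9,0],[255,11,0,10,0],[255,11,0,10,0]]'
python3 - <<'E'
from h import *
o=st(); print(wr(o['tool_pos']))
E
```

```text
t: 7.47
tool_pos: [0.5632, 0.0474, 0.0074]
tool_rot: [3.141, -0.049, 0.0]
contact_force: [-1.5, -0.1, 1.0]
opening: 0.0318
t 7.47 pos [0.5632 0.0474 0.0074] F [-1.5 -0.1  1. ] op 0.0318
[[1.0, -0.031, 0.0], [-0.031, -1.0, -0.0], [0.0, 0.0, -1.0]]
[-0.03666871  0.05825788]
```

```bash
python3 -m creep '[[160,0,0,0,0],[110,0,0,0,0],[90,0,0,0,0],[90,0,0,0,0],[90,0,0,0,0],[90,0,0,-20,0],[90,-5,0,-55,0],[90,-30,0,-90,0],[90,-70,0,-120,0],[90,-110,0,-130,0],[90,-150,0,-140,0],[90,-150,0,-140,0]]'
python3 - <<'E'
from fit import *
st()
p=rw(-.004,.058); locate('ink_c',BOT,[p[0]-.03,p[1],.017],-.03)
save('scene','s4.png',(185,110,150,190),3.1)
E
```

```text
t: 8.47
tool_pos: [0.4097, 0.0525, 0.1486]
tool_rot: [3.141, -0.048, 0.004]
contact_force: [0.7, 0.5, 0.2]
opening: 0.055
t 8.47 pos [0.4097 0.0525 0.1486] F [0.7 0.5 0.2] op 0.055
[[1.0, -0.031, 0.003], [-0.031, -1.0, -0.0], [0.003, 0.0, -1.0]]
ink_c scene [ 0.5432  0.0373 -0.0076] 0.471
```

View pics/s4.png

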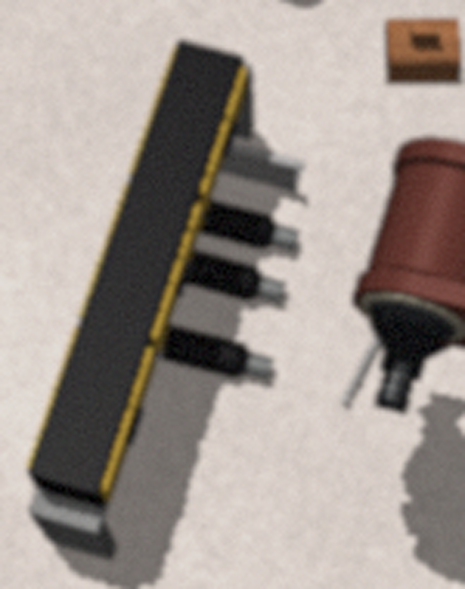

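```bash
python3 - <<'E'
from fit import *
for n,q,r in (('a',(299,241),(207,217)),('b',(286,294),(192,268)),('c',(273,372),(168,345))):
    f=lambda q,z: wr(at_z('scene',(185+q[0]/3.1,110+q[1]/3.1),z))
    t,b=f(q,.014),f(r,.03); print(n,np.round(t*1e3,1),np.round(b*1e3,1))
# chock by silhouette plus edge
H=[.463,-.304,.02]; locate('chock',CH,H,.25)
go(.463,-.304,.15,.24)
E
```

```text
a [-66.7 -67.7] [ 20.4 -61.2]
b [-69.3 -14. ] [19.2 -9.3]
c [-78.3  61.4] [18.6 67.5]
chock top [ 0.4638 -0.3055  0.2564] 0.941
t 8.72 pos [0.4137 0.052  0.147 ] F [ 0.5 -0.7 -0.4] op 0.0553
[[1.0, -0.031, 0.0], [-0.031, -1.0, -0.0], [0.0, 0.0, -1.0]]
go [ 60.4 354.3  -3. ] turn -0.271
```

```bash
python3 - <<'E'
from h import *
p=rw(-.077,.058); go(p[0],p[1],.009,-.031)
E
python3 -m creep '[[255,35,0,0,0],[255,70,0,40,0],[255,70,0,80,0],[255,70,0,120,0],[255,70,0,138,0],[255,70,0,138,0],[255,80,0,138,0],[255,90,0,138,0],[255,96,0,138,0],[255,100,0,138,0],[255,104,0,138,0],[255,104,0,138,0]]'
python3 - <<'E'
from h import *
o=st(); print(wr(o['tool_pos']))
p=rw(-.077,.058); go(p[0],p[1],.009,-.031)
E
```

```text
t 8.72 pos [0.4137 0.052  0.147 ] F [ 0.5 -0.7 -0.4] op 0.0553
[[1.0, -0.031, 0.0], [-0.031, -1.0, -0.0], [0.0, 0.0, -1.0]]
go [109.2   0.2 138. ] turn -0.0
t: 9.72
tool_pos: [0.5186, 0.0487, 0.0104]
tool_rot: [3.141, -0.049, 0.004]
contact_force: [-0.2, -0.6, -0.9]
opening: 0.0002
t 9.72 pos [0.5186 0.0487 0.0104] F [-0.2 -0.6 -0.9] op 0.0002
[[1.0, -0.031, 0.002], [-0.031, -1.0, -0.0], [0.002, 0.0, -1.0]]
[-0.08122905  0.05824029]
t 9.72 pos [0.5186 0.0487 0.0104] F [-0.2 -0.6 -0.9] op 0.0002
[[1.0, -0.031, 0.002], [-0.031, -1.0, -0.0], [0.002, 0.0, -1.0]]
go [4.2 0.2 1.4] turn -0.0
```

Push 5 mm more, then back off and go to the chock.

```bash
python3 -m creep '[[255,2,0,0,0],[255,4,0,0,0],[255,5,0,0,0],[255,5,0,0,0],[255,-15,0,0,0],[200,-40,0,-40,0],[160,-70,0,-80,0],[140,-100,0,-120,0],[140,-100,30,-140,0],[140,-100,70,-140,0],[140,-100,110,-140,0],[140,-100,150,-140,0]]'
python3 - <<'E'
from h import *
st(); a=ctrl.get_image('scene')[...,::-1][110:300,185:335]; b=ctrl.get_image('top')[...,::-1][140:260,270:430]
a=cv2.resize(a,None,fx=3.1,fy=3.1,interpolation=2); b=cv2.resize(b,None,fx=2,fy=2,interpolation=2)
im=np.zeros((589,800,3),np.uint8); im[:,:465]=a; im[:240,470:790]=b; cv2.imwrite('pics/s5.png',im)
go(.464,-.305,.10,.245)
E
```

```text
t: 10.72
tool_pos: [0.4127, -0.0991, 0.151]
tool_rot: [3.139, -0.046, 0.007]
contact_force: [1.2, -0.5, -0.2]
opening: 0.0389
t 10.72 pos [ 0.4127 -0.0991  0.151 ] F [ 1.2 -0.5 -0.2] op 0.0389
[[1.0, -0.03, 0.005], [-0.03, -1.0, -0.002], [0.005, 0.002, -1.0]]
t 10.82 pos [ 0.4121 -0.1025  0.1501] F [-0.1  0.3 -0.5] op 0.0386
[[0.999, -0.04, 0.002], [-0.04, -0.999, -0.003], [0.002, 0.003, -1.0]]
go [ 59.7 200.2  50.7] turn -0.285
```

View pics/s5.png

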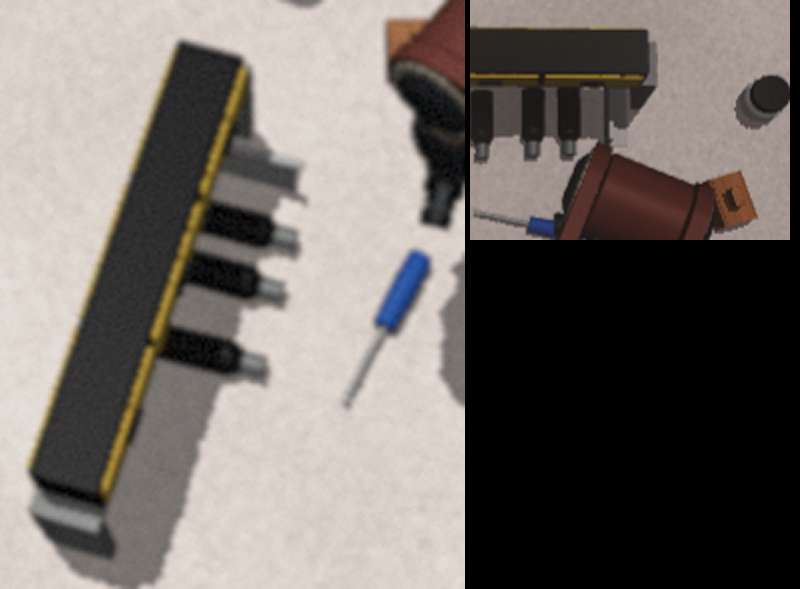

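```bash
python3 -m creep '[[140,0,40,0,0],[140,20,80,0,-0.1],[140,40,120,0,-0.2],[140,60,160,0,-0.285],[140,60,200,0,-0.285],[140,60,200,0,-0.285],[140,60,200,30,-0.285],[140,60,200,60,-0.285],[140,60,200,60,-0.285]]' 40
python3 - <<'E'
from h import *
go(.464,-.305,.040,.25)
E
```

```text
t: 11.57
tool_pos: [0.4626, -0.2956, 0.0824]
tool_rot: [-3.107, -0.396, 0.012]
contact_force: [-1.0, 1.3, -2.0]
opening: 0.0387
t 11.57 pos [ 0.4626 -0.2956  0.0824] F [-1.   1.3 -2. ] op 0.0387
[[0.968, 0.251, -0.009], [0.251, -0.968, 0.008], [-0.007, -0.01, -1.0]]
go [-0.8  9.9 42.3] turn 0.004
```

```bash
python3 -m creep '[[140,0,0,0,0],[140,0,0,0,0],[140,0,0,0,0]]'
python3 - <<'E'
from h import *
go(.464,-.305,.040,.25)
E
```

```text
t: 11.82
tool_pos: [0.4674, -0.2997, 0.0915]
tool_rot: [3.114, 0.398, 0.004]
contact_force: [0.1, -0.8, 0.2]
opening: 0.0386
t 11.82 pos [ 0.4674 -0.2997  0.0915] F [ 0.1 -0.8  0.2] op 0.0386
[[0.968, 0.252, 0.003], [0.252, -0.968, -0.002], [0.002, 0.003, -1.0]]
go [-4.7  4.1 51.5] turn 0.005
```

```bash
python3 -m creep '[[140,-4,4,20,0],[140,-4,4,40,0],[140,-4,4,50,0],[140,-4,4,50,0],[255,-4,4,50,0],[255,-4,4,50,0],[255,-4,4,50,0],[255,-4,4,50,0],[255,-4,4,50,0],[255,-4,4,50,0]]' 30
python3 - <<'E'
from h import *
st()
E
```

```text
t: 12.65
tool_pos: [0.4642, -0.3047, 0.0407]
tool_rot: [3.115, 0.398, 0.003]
contact_force: [-0.9, 2.3, 6.0]
opening: 0.0132
t 12.65 pos [ 0.4642 -0.3047  0.0407] F [-0.9  2.3  6. ] op 0.0132
[[0.968, 0.251, 0.002], [0.251, -0.968, -0.001], [0.002, 0.002, -1.0]]
```

```bash
python3 -m creep '[[180,0,0,0,0],[170,0,0,-2,0],[170,0,0,-2,0],[170,-9,0,-2,0],[170,-18,0,-2,0],[170,-18,0,-2,0],[170,-18,0,-2,0],[255,-18,0,-2,0],[255,-18,0,-2,0],[255,-18,0,-2,0],[255,-18,0,-2,0],[255,-18,0,-2,0]]' 100
python3 -m creep '[[255,0,0,0,0],[255,0,0,-10,0],[255,0,0,-30,0],[255,0,0,-50,0],[255,0,0,-50,0],[255,0,0,-50,0]]'
python3 - <<'E'
from fit import *
o=st(); p=o['tool_pos']; w=p[:2]+.018*np.array([np.cos(.25),np.sin(.25)])
a=ctrl.get_image('scene')[...,::-1][90:190,250:380]; b=ctrl.get_image('top')[...,::-1][170:270,330:460]
cv2.imwrite('pics/s6.png',np.hstack([cv2.resize(q,None,fx=3.05,fy=3.05,interpolation=2) for q in (a,b)]))
E
```

```text
t: 13.65
tool_pos: [0.4459, -0.3089, 0.0413]
tool_rot: [3.116, 0.398, -0.0]
contact_force: [-0.5, -0.7, 1.4]
opening: 0.0103
t: 14.15
tool_pos: [0.4466, -0.3092, 0.0924]
tool_rot: [3.114, 0.398, 0.003]
contact_force: [-0.3, 0.4, -1.8]
opening: 0.0105
t 14.15 pos [ 0.4466 -0.3092  0.0924] F [-0.3  0.4 -1.8] op 0.0105
[[0.968, 0.251, 0.002], [0.251, -0.968, -0.002], [0.002, 0.002, -1.0]]
```

View pics/s6.png

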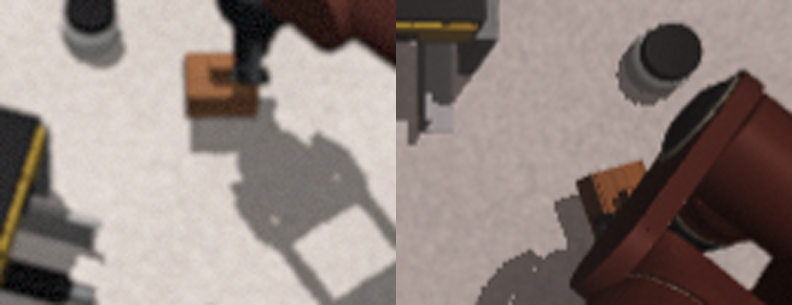

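```bash
python3 - <<'E'
from h import *
p=rw(-.10,.122); print(p); go(p[0],p[1],.12,-.031)
E
```

```text
[0.50182944 0.11304089]
t 14.25 pos [ 0.4452 -0.308   0.0899] F [-0.6  0.  -1.5] op 0.0103
[[0.968, 0.251, -0.001], [0.251, -0.968, 0.001], [-0.001, -0.002, -1.0]]
go [ 160.5 -393.4  -29.6] turn 0.285
```

```bash
python3 -m creep '[[255,0,0,-30,0],[255,13,-32,-30,0.05],[255,26,-65,-30,0.1],[255,42,-104,-30,0.15],[255,58,-143,-30,0.2],[255,74,-182,-30,0.28],[255,90,-220,-30,0.281],[255,106,-260,-30,0.281],[255,122,-298,-30,0.281],[255,138,-336,-30,0.281],[255,152,-372,-30,0.281],[255,160,-392,-30,0.281]]'
python3 -m creep '[[255,0,0,0,0],[255,0,0,0,0],[255,0,0,0,0]]'
python3 - <<'E'
from h import *
o=st(); print(wr(o['tool_pos']));p=rw(-.045,.122); go(p[0],p[1],.044,-.031)
E
```

```text
t: 15.25
tool_pos: [0.5009, 0.1147, 0.1192]
tool_rot: [-3.14, 0.038, 0.005]
contact_force: [-0.5, -0.1, -2.0]
opening: 0.0101
t: 15.5
tool_pos: [0.5013, 0.1105, 0.1197]
tool_rot: [3.141, -0.043, -0.004]
contact_force: [-0.7, -0.2, -2.6]
opening: 0.0104
t 15.5 pos [0.5013 0.1105 0.1197] F [-0.7 -0.2 -2.6] op 0.0104
[[1.0, -0.027, -0.003], [-0.027, -1.0, -0.001], [-0.003, 0.001, -1.0]]
[-0.10041201  0.11940518]
t 15.5 pos [0.5013 0.1105 0.1197] F [-0.7 -0.2 -2.6] op 0.0104
[[1.0, -0.027, -0.003], [-0.027, -1.0, -0.001], [-0.003, 0.001, -1.0]]
go [55.6 -2.4 75.5] turn 0.004
```

```bash
python3 -m creep '[[255,0,-2,30,0],[255,0,-2,60,0],[255,0,-2,74,0.004],[255,15,-2,74,0.004],[255,30,-2,74,0.004],[255,45,-2,74,0.004],[255,55,-2,74,0.004],[255,60,-2,74,0.004],[255,63,-2,74,0.004],[255,66,-2,74,0.004],[255,66,-2,74,0.004],[255,66,-2,74,0.004]]'
python3 - <<'E'
from h import *
o=st(); print(wr(o['tool_pos']))
a=ctrl.get_image('scene')[...,::-1][110:300,185:335]; b=ctrl.get_image('top')[...,::-1][140:260,190:350]
a=cv2.resize(a,None,fx=3.1,fy=3.1,interpolation=2); b=cv2.resize(b,None,fx=2,fy=2,interpolation=2)
im=np.zeros((589,800,3),np.uint8); im[:,:465]=a; im[:240,470:790]=b; cv2.imwrite('pics/s7.png',im)
E
```

```text
t: 16.5
tool_pos: [0.5678, 0.1111, 0.047]
tool_rot: [3.141, -0.049, -0.001]
contact_force: [0.0, 1.1, -2.1]
opening: 0.0101
t 16.5 pos [0.5678 0.1111 0.047 ] F [ 0.   1.1 -2.1] op 0.0101
[[1.0, -0.031, -0.001], [-0.031, -1.0, 0.0], [-0.001, 0.0, -1.0]]
[-0.03399118  0.12212116]
```

View pics/s7.png

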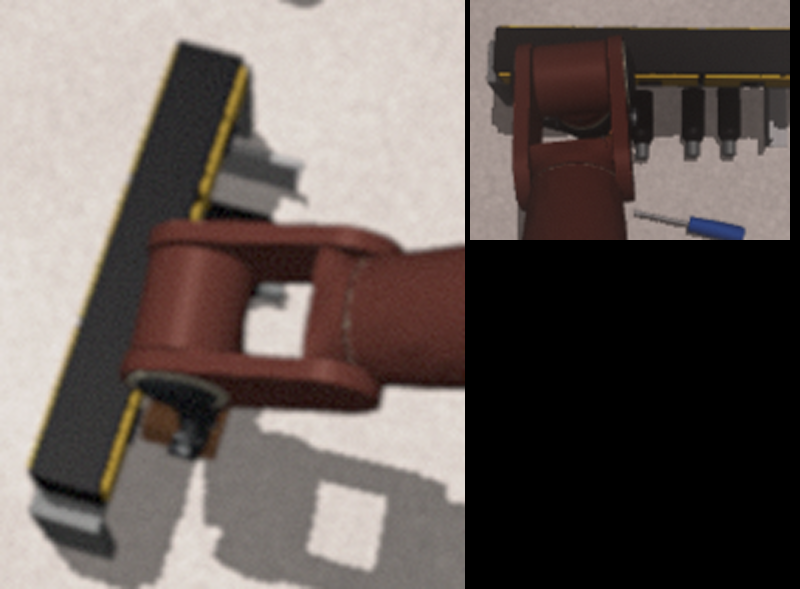

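```bash
python3 -m creep '[[255,1,0,0,0],[255,2,0,0,0],[255,3,0,0,0],[255,4,0,0,0],[255,5,0,0,0],[255,5,0,0,0],[255,5,0,0,0]]'
python3 -m creep '[[255,1,0,0,0],[255,1,0,0,0],[255,2,0,0,0],[255,2,0,0,0]]'
python3 - <<'E'
from h import *
o=st(); print(wr(o['tool_pos']))
E
```

```text
t: 17.18
tool_pos: [0.5734, 0.111, 0.0471]
tool_rot: [-3.141, 0.049, 0.0]
contact_force: [-0.4, 1.5, -1.9]
opening: 0.0104
t: 17.52
tool_pos: [0.5755, 0.1109, 0.0472]
tool_rot: [-3.141, 0.049, -0.0]
contact_force: [-0.1, 0.5, -1.5]
opening: 0.01
t 17.52 pos [0.5755 0.1109 0.0472] F [-0.1  0.5 -1.5] op 0.01
[[1.0, -0.031, 0.0], [-0.031, -1.0, -0.0], [0.0, -0.0, -1.0]]
[-0.02633534  0.12214457]
```

```bash
python3 -m creep '[[255,1,0,0,0],[255,1,0,0,0],[255,1,0,0,0]]'; python3 -m creep '[[255,1,0,0,0],[255,1,0,0,0],[255,1,0,0,0]]'; python3 -m creep '[[255,1,0,0,0],[255,1,0,0,0],[255,1,0,0,0]]'
```

```text
t: 17.77
tool_pos: [0.5763, 0.1109, 0.0471]
tool_rot: [-3.141, 0.049, -0.0]
contact_force: [0.5, 0.2, -2.0]
opening: 0.0105
t: 18.02
tool_pos: [0.5773, 0.1108, 0.0471]
tool_rot: [3.141, -0.049, 0.0]
contact_force: [-0.7, 0.0, -1.2]
opening: 0.0105
t: 18.27
tool_pos: [0.5772, 0.1109, 0.0468]
tool_rot: [3.141, -0.049, -0.004]
contact_force: [-5.2, -0.4, 0.4]
opening: 0.0104
```

```bash
python3 -m creep '[[255,-2,0,0,0],[255,-2,0,2,0],[255,-2,0,4,0],[255,-2,0,5,0],[255,-2,0,5,0],[255,-2,0,6,0],[255,-2,0,6,0]]'
```

```text
t: 18.85
tool_pos: [0.5762, 0.1109, 0.0409]
tool_rot: [3.141, -0.049, -0.0]
contact_force: [0.2, -0.9, -1.8]
opening: 0.011
```

```bash
python3 -m creep '[[255,0,0,0.5,0],[255,0,0,0.5,0],[255,0,0,1,0],[255,0,0,1,0]]';python3 -m creep '[[255,0,0,0.5,0],[255,0,0,0.5,0],[255,0,0,1,0],[255,0,0,1,0]]'
```

```text
t: 19.18
tool_pos: [0.5763, 0.1109, 0.0401]
tool_rot: [-3.141, 0.049, 0.0]
contact_force: [0.7, 0.7, -1.9]
opening: 0.0104
t: 19.52
tool_pos: [0.5767, 0.111, 0.0396]
tool_rot: [-3.141, 0.049, -0.001]
contact_force: [-0.8, 0.5, 0.2]
opening: 0.0102
```

```bash
python3 -m creep '[[200,0,0,0,0],[185,0,0,0,0],[185,0,0,0,0],[185,0,0,0,0],[185,0,0,0,0],[255,0,0,0,0],[255,0,0,0,0],[255,0,0,0,0],[255,0,0,0,0],[255,0,0,0,0]]' 60
python3 -m creep '[[255,0,2,0,0],[255,0,4,0,0],[255,0,6,0,0],[255,0,8,0,0],[255,0,10,0,0],[255,0,12,0,0],[255,0,14,0,0],[255,0,16,0,0],[255,0,18,0,0],[255,0,20,0,0],[255,0,22,0,0],[255,0,24,0,0]]'
python3 -m creep '[[255,0,2,0,0],[255,0,4,0,0],[255,0,6,0,0],[255,0,8,0,0],[255,0,10,0,0],[255,0,12,0,0],[255,0,14,0,0],[255,0,16,0,0],[255,0,18,0,0],[255,0,20,0,0],[255,0,22,0,0],[255,0,24,0,0]]'
python3 - <<'E'
from h import *
o=st(); print(wr(o['tool_pos']))
im=ctrl.get_image('top')[...,::-1]; cv2.imwrite('pics/x8.png',im)
for n in('top','scene'): print(n,[(np.round(r['rect']).tolist(),round(r['conf'],2)) for r in ctrl.boxes_of(n,'ink_a')][:5])
E
```

```text
t: 20.35
tool_pos: [0.5763, 0.1109, 0.0391]
tool_rot: [-3.141, 0.049, 0.0]
contact_force: [-1.6, 0.6, 0.3]
opening: 0.0113
t: 21.35
tool_pos: [0.5757, 0.0868, 0.0393]
tool_rot: [-3.141, 0.049, -0.0]
contact_force: [-0.2, 1.7, 1.5]
opening: 0.0113
t: 22.35
tool_pos: [0.5749, 0.0627, 0.0392]
tool_rot: [-3.141, 0.049, -0.0]
contact_force: [0.1, 2.7, 3.3]
opening: 0.0115
t 22.35 pos [0.5749 0.0627 0.0392] F [0.1 2.7 3.3] op 0.0115
[[1.0, -0.031, 0.0], [-0.031, -1.0, 0.0], [0.0, -0.0, -1.0]]
[-0.02544919  0.07399014]
top [([141.0, 226.0, 21.0, 40.0], 0.87), ([299.0, 188.0, 9.0, 32.0], 0.57), ([314.0, 184.0, 10.0, 36.0], 0.54)]
scene [([242.0, 354.0, 35.0, 19.0], 0.78), ([249.0, 175.0, 26.0, 6.0], 0.48), ([182.0, 335.0, 46.0, 29.0], 0.48)]
```

```bash
python3 -m creep '[[255,0,2,0,0],[255,0,4,0,0],[255,0,6,0,0],[255,0,8,0,0],[255,0,10,0,0],[255,0,12,0,0],[255,0,14,0,0],[255,0,16,0,0],[255,0,18,0,0],[255,0,20,0,0],[255,0,22,0,0],[255,0,24,0,0]]'
python3 -m creep '[[255,0,1,0,0],[255,0,2,0,0],[255,0,3,0,0],[255,0,4,0,0],[255,0,5,0,0],[255,0,6,0,0],[255,0,7,0,0],[255,0,8,0,0],[255,0,9,0,0],[255,0,10,0,0],[255,0,11,0,0],[255,0,12,0,0]]'
python3 - <<'E'
from h import *
o=st(); print(wr(o['tool_pos']))
b=ctrl.get_image('top')[...,::-1][140:260,250:390]; a=ctrl.get_image('scene')[...,::-1][110:250,185:335]
b=cv2.resize(b,(490,420),interpolation=2); a=cv2.resize(a,(300,280),interpolation=2)
im=np.zeros((420,800,3),np.uint8); im[:,:490]=b; im[:280,495:795]=a; cv2.imwrite('pics/s9.png',im)
E
```

```text
t: 23.5
tool_pos: [0.5741, 0.0387, 0.0392]
tool_rot: [-3.141, 0.049, -0.0]
contact_force: [0.5, 3.6, 3.4]
opening: 0.0117
t: 24.5
tool_pos: [0.5738, 0.0268, 0.0392]
tool_rot: [-3.141, 0.049, -0.0]
contact_force: [0.6, 3.7, 5.0]
opening: 0.0118
t 24.5 pos [0.5738 0.0268 0.0392] F [0.6 3.7 5. ] op 0.0118
[[1.0, -0.031, 0.0], [-0.031, -1.0, 0.0], [0.0, -0.0, -1.0]]
[-0.02543248  0.03807661]
```

View pics/s9.png

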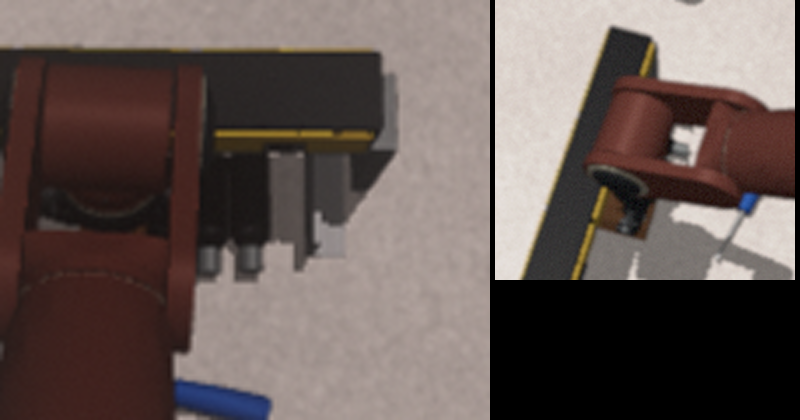

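```bash
for i in 1; do python3 -m creep '[[255,0,1,0,0],[255,0,2,0,0],[255,0,3,0,0],[255,0,4,0,0],[255,0,5,0,0],[255,0,6,0,0],[255,0,7,0,0],[255,0,8,0,0],[255,0,9,0,0],[255,0,10,0,0],[255,0,11,0,0],[255,0,12,0,0]]'; done
python3 -m creep '[[255,0,1,0,0],[255,0,2,0,0],[255,0,3,0,0],[255,0,4,0,0],[255,0,5,0,0],[255,0,6,0,0],[255,0,7,0,0],[255,0,8,0,0],[255,0,8,0,0]]'
```

```text
t: 25.6
tool_pos: [0.5733, 0.0149, 0.0392]
tool_rot: [-3.141, 0.049, -0.0]
contact_force: [0.2, 3.5, 5.6]
opening: 0.0114
t: 26.35
tool_pos: [0.5731, 0.0067, 0.0392]
tool_rot: [3.141, -0.049, 0.0]
contact_force: [0.9, 3.2, 5.1]
opening: 0.0114
```

```bash
python3 -m creep '[[255,0,1,0,0],[255,0,2,0,0],[255,0,3,0,0],[255,0,4,0,0],[255,0,4,0,0]]'
python3 -m creep '[[255,0,1,0,0],[255,0,1.5,0,0],[255,0,2,0,0],[255,0,2,0,0]]'
python3 -m creep '[[255,0,1,0,0],[255,0,1.5,0,0],[255,0,2,0,0],[255,0,2,0,0]]'
```

```text
t: 26.77
tool_pos: [0.573, 0.0027, 0.0392]
tool_rot: [3.141, -0.049, 0.0]
contact_force: [-0.6, 3.4, 5.2]
opening: 0.0114
t: 27.1
tool_pos: [0.5729, 0.0008, 0.0392]
tool_rot: [3.141, -0.049, 0.0]
contact_force: [-0.5, 3.0, 5.6]
opening: 0.0113
t: 27.43
tool_pos: [0.5728, -0.0012, 0.0392]
tool_rot: [3.141, -0.049, 0.0]
contact_force: [0.5, 3.4, 5.2]
opening: 0.0113
```

```bash
python3 -m creep '[[255,0,1,0,0],[255,0,1.5,0,0],[255,0,2,0,0],[255,0,2,0,0]]'
python3 -m creep '[[255,0,1,0,0],[255,0,1.5,0,0],[255,0,2,0,0],[255,0,2,0,0]]'
python3 -m creep '[[255,0,1,0,0],[255,0,1.5,0,0],[255,0,2,0,0],[255,0,2,0,0]]'
```

```text
t: 27.77
tool_pos: [0.5728, -0.0032, 0.0392]
tool_rot: [3.141, -0.049, 0.0]
contact_force: [1.2, 3.9, 4.9]
opening: 0.0115
t: 28.1
tool_pos: [0.5727, -0.0044, 0.0393]
tool_rot: [-3.14, 0.049, -0.0]
contact_force: [-0.7, 6.0, 6.6]
opening: 0.0114
t: 28.43
tool_pos: [0.5727, -0.0051, 0.0397]
tool_rot: [-3.137, 0.049, -0.0]
contact_force: [-0.4, 10.4, 8.9]
opening: 0.0112
```

```bash
python3 -m creep '[[255,0,0.5,0,0],[255,0,1,0,0],[255,0,1.5,0,0],[255,0,2,0,0],[255,0,2,0,0],[255,0,2,0,0],[255,0,2,0,0]]'
python3 - <<'E'
from h import *
o=st(); print(wr(o['tool_pos']))
E
```

```text
t: 29.02
tool_pos: [0.5727, -0.0057, 0.04]
tool_rot: [-3.134, 0.049, -0.0]
contact_force: [-1.3, 15.6, 9.4]
opening: 0.0116
t 29.02 pos [ 0.5727 -0.0057  0.04  ] F [-1.3 15.6  9.4] op 0.0116
[[1.0, -0.032, 0.0], [-0.032, -0.999, 0.007], [-0.0, -0.007, -1.0]]
[-0.02544906  0.00552207]
```

```bash
python3 -m creep '[[255,0,-1,-0.5,0],[255,0,-1.5,-1,0],[200,0,-1.5,-1,0],[175,0,-1.5,-1,0],[170,0,-1.5,-1,0],[170,0,-1.5,-1,0],[170,-2,-1.5,-2,0],[170,-10,-1.5,-4,0],[170,-40,-1.5,-20,0],[170,-80,-1.5,-60,0],[170,-120,-1.5,-80,0],[170,-120,-1.5,-80,0]]'
python3 -m creep '[[170,0,-40,-30,0],[170,0,-80,-60,0],[170,0,-120,-60,0],[170,0,-160,-60,0],[170,0,-200,-60,0],[170,0,-220,-60,0],[170,0,-220,-60,0],[170,0,-220,-60,0]]'
python3 - <<'E'
from h import *
st()
b=ctrl.get_image('top')[...,::-1][150:240,250:370]; a=ctrl.get_image('scene')[...,::-1][140:240,210:300]
b=cv2.resize(b,(480,360),interpolation=2); a=cv2.resize(a,(315,350),interpolation=2)
im=np.zeros((360,800,3),np.uint8); im[:,:480]=b; im[:350,485:]=a; cv2.imwrite('pics/s10.png',im)
E
```

```text
t: 30.02
tool_pos: [0.4506, -0.0039, 0.1213]
tool_rot: [3.14, -0.049, 0.003]
contact_force: [0.6, -0.5, -0.0]
opening: 0.0286
t: 30.68
tool_pos: [0.4587, 0.2168, 0.1789]
tool_rot: [3.14, -0.044, -0.001]
contact_force: [-1.0, 0.4, -0.5]
opening: 0.0283
t 30.68 pos [0.4587 0.2168 0.1789] F [-1.   0.4 -0.5] op 0.0283
[[1.0, -0.028, -0.001], [-0.028, -1.0, -0.001], [-0.0, 0.001, -1.0]]
```

View pics/s10.png

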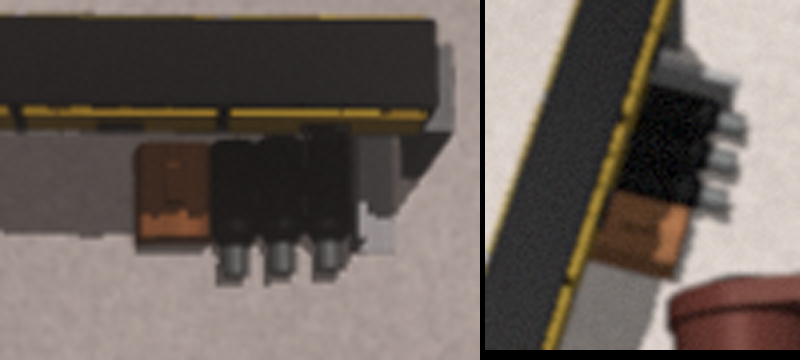

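```bash
python3 - <<'E'
from fit import *
f=lambda q,z: np.round(1e3*(wr(at_z('top',(250+q[0]/4-.4,150+q[1]/4-.4),z))-[.0014,0]),1)
for n,q in (('c',(231,279)),('b',(279,275)),('a',(326,273))): print(n,f(q,.008))
print('chock front foot L,R',f((138,244),0),f((210,244),0))
g=lambda q,z: np.round(1e3*(wr(at_z('scene',(210+q[0]/3.5-.4,140+q[1]/3.5-.4),z))-[.0014,0]),1)
for n,q in (('c',(728-485,205)),('b',(737-485,166)),('a',(745-485,130))): print(n,g(q,.012))
print('chock foot near corner',g((675-485,278),0),'top corners front',g((690-485,205),.034),g((676-485,262),.034))
# predicted pixels of chock at riser x=-9,y=5.5 for comparison
for z,h in((0,.03),(.034,.024)):
  for y in(-h,h): p=rw(-.009+.0014-.035,.0055+y); P=[*p,z]; print('pred',z,y,np.round((proj('top',P)-[249.6,149.6])*4),np.round((proj('scene',P)-[209.6,139.6])*3.5+[485,0]))
E
```

```text
c [-67. -36.]
b [-63.8 -71.1]
a [ -62.1 -105.4]
chock front foot L,R [-39.6  32.3] [-39.4 -21. ]
c [-69.9 -35.6]
b [-67.7 -70.7]
a [ -65.5 -103.4]
chock foot near corner [-44.3  33.2] top corners front [-42.2 -19.5] [-44.9  30.2]
pred 0 -0.03 [215. 250.] [694. 214.]
pred 0 0.03 [134. 250.] [674. 280.]
pred 0.034 -0.024 [208. 241.] [692. 207.]
pred 0.034 0.024 [141. 241.] [675. 261.]
```

```bash
python3 -m creep '[[255,-20,40,0,0],[255,-20,80,30,0],[255,-20,120,60,0],[255,-20,160,90,0],[255,-20,200,90,0],[255,-20,212,90,0],[255,-20,212,90,0],[255,-20,212,90,0]]'
python3 - <<'E'
from h import *
p=rw(-.062,.0055); go(p[0],p[1],.016,-.031)
E
```

```text
t: 31.45
tool_pos: [0.432, 0.0022, 0.0885]
tool_rot: [-3.141, 0.059, 0.002]
contact_force: [0.2, -0.1, 0.3]
opening: 0.0002
t 31.45 pos [0.432  0.0022 0.0885] F [ 0.2 -0.1  0.3] op 0.0002
[[0.999, -0.038, -0.001], [-0.038, -0.999, 0.0], [-0.001, -0.0, -1.0]]
go [104.5   2.9  72.4] turn -0.007
```

```bash
python3 -m creep '[[255,30,3,0,-0.007],[255,60,3,0,-0.007],[255,90,3,0,-0.007],[255,102,3,0,-0.007],[255,102,3,30,-0.007],[255,102,3,60,-0.007],[255,102,3,72,-0.007],[255,102,3,72,-0.007],[255,102,3,72,-0.007]]'
python3 - <<'E'
from h import *
o=st(); print(wr(o['tool_pos']))
E
```

```text
t: 32.2
tool_pos: [0.5343, -0.001, 0.017]
tool_rot: [-3.141, 0.037, 0.002]
contact_force: [0.7, -1.3, 0.0]
opening: -0.0
t 32.2 pos [ 0.5343 -0.001   0.017 ] F [ 0.7 -1.3  0. ] op -0.0
[[1.0, -0.024, -0.001], [-0.024, -1.0, 0.0], [-0.001, -0.0, -1.0]]
[-0.06405289  0.00901735]
```

```bash
python3 -m creep '[[255,1,0,0,0],[255,2,0,0,0],[255,3,0,0,0],[255,3,0,0,0]]'; python3 -m creep '[[255,1,0,0,0],[255,2,0,0,0],[255,2,0,0,0],[255,2,0,0,0]]'
```

```text
t: 32.53
tool_pos: [0.539, -0.0016, 0.0186]
tool_rot: [3.141, -0.038, 0.004]
contact_force: [0.2, -0.9, 0.3]
opening: 0.0004
t: 32.87
tool_pos: [0.5398, -0.0015, 0.0171]
tool_rot: [-3.141, 0.038, 0.0]
contact_force: [-0.3, 0.4, -0.8]
opening: -0.0004
```

```bash
for i in 1; do python3 -m creep '[[255,1,0,0,0],[255,2,0,0,0],[255,3,0,0,0],[255,3,0,0,0]]'; done; python3 -m creep '[[255,1,0,0,0],[255,1,0,0,0],[255,1,0,0,0]]'; python3 -m creep '[[255,1,0,0,0],[255,1,0,0,0],[255,1,0,0,0]]'
python3 - <<'E'
from h import *
o=st(); print(wr(o['tool_pos']))
E
```

```text
t: 33.2
tool_pos: [0.543, -0.0016, 0.0171]
tool_rot: [3.141, -0.038, 0.0]
contact_force: [-0.4, -0.6, 0.1]
opening: 0.0001
t: 33.45
tool_pos: [0.5438, -0.0016, 0.0171]
tool_rot: [-3.141, 0.038, 0.0]
contact_force: [0.9, -0.6, 0.2]
opening: -0.0002
t: 33.7
tool_pos: [0.5448, -0.0017, 0.0171]
tool_rot: [-3.141, 0.038, -0.0]
contact_force: [1.1, 0.5, 0.2]
opening: 0.0
t 33.7 pos [ 0.5448 -0.0017  0.0171] F [1.1 0.5 0.2] op 0.0
[[1.0, -0.024, 0.0], [-0.024, -1.0, 0.0], [0.0, -0.0, -1.0]]
[-0.05350557  0.00869068]
```

```bash
python3 -m creep '[[255,1,0,0,0],[255,1,0,0,0],[255,1,0,0,0]]'; python3 -m creep '[[255,1,0,0,0],[255,1,0,0,0],[255,1,0,0,0]]'
```

```text
t: 33.95
tool_pos: [0.5458, -0.0017, 0.0172]
tool_rot: [-3.141, 0.038, -0.0]
contact_force: [-0.7, -0.7, 0.2]
opening: 0.0001
t: 34.2
tool_pos: [0.5468, -0.0017, 0.0172]
tool_rot: [-3.141, 0.038, -0.0]
contact_force: [-0.4, 0.9, 0.3]
opening: -0.0003
```

```bash
python3 -m creep '[[255,-10,0,0,0],[255,-20,0,-20,0],[255,-50,0,-60,0],[255,-80,0,-100,0],[255,-110,-40,-130,0],[255,-110,-80,-130,0],[255,-110,-120,-130,0],[255,-110,-160,-130,0],[255,-110,-200,-130,0],[255,-110,-220,-130,0],[255,-110,-220,-130,0],[255,-110,-220,-130,0]]'
python3 - <<'E'
from h import *
st(); b=ctrl.get_image('top')[...,::-1][150:240,250:370]; a=ctrl.get_image('scene')[...,::-1][140:240,210:300]
b=cv2.resize(b,(480,360),interpolation=2); a=cv2.resize(a,(315,350),interpolation=2)
im=np.zeros((360,800,3),np.uint8); im[:,:480]=b; im[:350,485:]=a; cv2.imwrite('pics/s11.png',im)
o=cv2.imread('pics/s10.png'); print('max diff top crop',cv2.absdiff(cv2.GaussianBlur(o,(9,9),0),cv2.GaussianBlur(im,(9,9),0))[:300,:480].max())
for l in('jar','driver','supply'): print(l,[np.round(r['rect']).tolist() for r in ctrl.boxes_of('top',l)][:1])
E
```

```text
t: 35.2
tool_pos: [0.4411, 0.2221, 0.1468]
tool_rot: [3.141, -0.032, -0.001]
contact_force: [0.8, -0.0, 0.5]
opening: 0.0001
t 35.2 pos [0.4411 0.2221 0.1468] F [ 0.8 -0.   0.5] op 0.0001
[[1.0, -0.021, -0.001], [-0.021, -1.0, -0.001], [-0.001, 0.001, -1.0]]
max diff top crop 4
jar [[406.0, 176.0, 24.0, 26.0]]
driver [[272.0, 247.0, 56.0, 17.0]]
supply [[130.0, 177.0, 37.0, 43.0]]
```

View pics/s11.png

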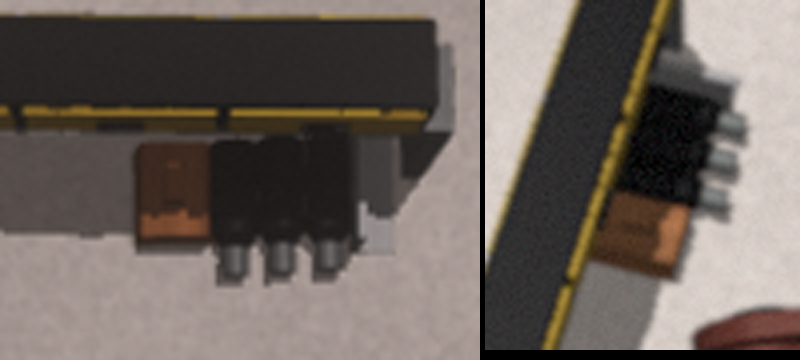

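The row looks the same as before the touch: chock at (173,195), caps at (231, 279, 326; about 260), all packed against the bookend and square. The bystanders have not moved.

```bash
python3 -c "
from station import ctrl
print(ctrl.finish_job())"
```

```text
the job is handed in; nothing more can be done
None
```

The third bottle is in the row under the shelf, the chock is behind it, and the row is packed tight against the bookend. I handed the job in at about 35 s; no verdict is reported.

**What I did:**
- I laid the black bottle (not the orange look-alike) to the left of the other two. It landed about 10 mm too far out, so I nudged it in by the cap.
- I took the chock by the near end of its rib so the gripper cleared the shelf. I set it flat and pushed the row at 24 mm/s, slower at the end. The wrist force rose from 3.5 N of drag to 15.6 N with almost no further travel. I eased off before opening the fingers.

**Last checks:**
- **Spacing:** the bottle axes measure about 35 and 34 mm apart, and the bottle nearest the bookend is at riser y ≈ -104 mm.
- **Chock x position:** the two cameras disagreed, the top view giving about -4.5 mm and the scene view about -9 mm. Both are inside the 12 mm limit. Feeling for the chock's front face, I met nothing down to -7 mm, which supports the top view.
- **Bottle x position:** the bottles lie between about +3 and -6 mm of the line. The third is 4 to 5 mm nearer the robot than the first.
- **After that touch:** the final picture showed no change in the row, and the jar, screwdriver and power unit were still where they started.

I viewed 12 pictures, the maximum, against the planned 8.

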